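# Roll the branch onto the marking line

### The arm

A 6-joint arm with a two-finger parallel gripper is mounted at the origin on the work surface. World frame = base frame: x ahead of the robot, y to its left, z up, the work surface at z = 0. Lengths are in m, angles in rad, forces in N, time in s.
With the tool pointing down it reaches from about 0.325 to 0.85 m from the base axis. Payload 4.4 kg.
Tool frame: the origin (TCP) lies on the mounting face of the last link; the fingertips stand 199 mm ahead of it and the grasp point (between the pads) lies 180 mm ahead of it (manip.grasp_offset is the distance from the TCP to the grasp point, in m); z points along the fingers, y is the line along which they close (so a half turn about z gives the same grasp; the last joint's range is limited). The gripper opens to 94 mm and grips with 3 to 60 N. Pads are 16 mm wide; open, the fingers measure 119 mm over their backs; the gripper's body (75 mm by 177 mm) begins 78 mm behind the grasp point.
Start: joints at [1.183, 0.207, 1.542, -0, 1.393, -0.15], TCP at [0.135, 0.559, 0.405] pointing down, gripper open.
Joint ranges: [-2.73, 2.73], [-0.86, 2.22], [0.23, 2.46], [-1.11, 4.25], [0.08, 2.63], [-2.82, 2.82]. Speed limits (rad/s): [2.79, 2.79, 3.14, 3.14, 3.14, 3.14].

### API

Orientations are given as a unit quaternion [w, x, y, z].
In Python, from workcell import manip gives the robot as it stands. The module is installed in compiled form; this text tells all that it offers.
- The arm moves only by the tool apply_moves, never from a script. Its argument "moves" is a list of rows, each a list of 7 numbers: the shift along the world's x, y, z as a fraction of full scale, then the turn, a rotation vector about the world's x, y, z as a fraction of full scale, then the opening, from 0 (shut) to 1 (fully open). In form: [[x, y, z, ax, ay, az, fingers], ...]. A call has exactly 8 rows; each row is the pose to reach, as a shift and turn from the pose commanded when the call began, turning the shorter way round; what a row does not reach only later rows make up. Full scale, the value 1, is 0.15 m for a shift and 180 degrees for a turn. A row lasts 1/12 s, in which the tool goes at most 41.7 mm and 7.16 degrees, less where a joint would pass 70% of its speed; a pose out of reach is approached as far as the arm can. A call with a number of a shift or a turn outside -1 to 1 is refused whole. A call with a gripper value outside its range is refused whole. The fingers move at their own pace and stop on an object; "newtons" is the grip in N (left out, the last holds). Time passes only in rows, so rows that repeat a pose let the fingers close, or fill a call up. It gives the time, the measured TCP pose, the force, the opening and the grip force at its end, in the units of the state.
- manip.state(): the state, without advancing time (a new reading comes with each control period).
- manip.capture(name): name is "side" or "top"; returns a dict with "frame" (384x512x3 uint8, red, green, blue), "fx", "fy", "cx", "cy" (pixels), "pose" (4x4, takes a point from camera to world coordinates). Camera axes: x right, y down, z forward; pixel columns grow to the right and rows downward; lengths in m; the calibration is good to about 2 mm. A picture is of the moment at which its call begins. There is no depth.
- manip.sign_off(): hands the job in; it is judged then, once.
The state is a dict: "time_s": time; "joint_positions": joint angles; "joint_vel": joint speeds; "effort": joint torques, N m; "eef_pos": TCP position; "tcp_rot": TCP orientation; "force": force on the tool from outside, world axes, zero at the start; "wrist_torque": the same for the moment, N m; "width": opening from 0.0 (shut) to 1.0 (fully open); "gripper_force": force on a finger pad.
Only numpy, scipy, OpenCV 4.12 (cv2) and the standard library are available. Lean on these libraries where they do the work, as an engineer would, in place of code of your own. Each camera call takes 0.05 s, during which the arm holds its last target. There are 200 camera calls.

### The job

Two sawn pieces of branch lie on the plywood marking-out board, one on each side of its burnt line. With your fingertips push the top of the thicker piece sideways so that it rolls over the board, and leave it at rest lying along the line, centred over it, with the line showing beyond both of its ends. Do not pick it up, and leave the thinner piece and everything else where they are.

Things in the scene. Friction and masses are not known exactly. Their poses are not given: they have to be found in the camera images.
- line_mid (a point): middle of the burnt line on the board's upper face, 8 mm above the table. The line is 300 mm long and 3 mm wide with a 24 mm cross tick at each end; x of this frame runs along the line, y across it in the board's plane, z up. The fixed plywood board is 320 mm along x, 380 mm along y, centred here.
- thick_branch_center (a point): centre (half-way up) of the thicker branch piece: a round cylinder with dark bark and pale sawn ends, 50 mm in diameter, 160 mm long, about 190 g; its own x runs along its length, and its own y and z turn as it rolls. It starts lying on the board parallel to the line within 0.06 rad, 70 to 110 mm to one side of it.
- thick_branch: the thicker branch piece itself; same origin and axes as its centre. Rough bark: it rolls without slipping when its top is pushed sideways under a light press of 3 to 10 N (its centre moves half as far as the fingertips do) and stops almost at once when left.
- thin_branch: the thinner branch piece, to be left alone: 32 mm in diameter, 160 mm long, same bark, lying on the board on the other side of the line; origin at its centre, x along its length
- small_slice: small round wood slice with a burnt snowflake, 42 dia x 10 mm high, on a margin of the board; origin at the centre of its underside; to be left alone
- sharpener: small metal pencil sharpener, 26 x 24 x 16 mm high, on the other margin of the board; origin at the centre of its underside; to be left alone
- glue_stick: white glue stick standing upright, 29 mm dia x 92 mm high, on the table just beyond the board; origin at the centre of its underside; to be left alone
- slice_a: round wood slice, 90 mm dia x 16 mm, on the table beside the board; origin at the centre of its underside; to be left alone
- slice_b: round wood slice, 82 mm dia x 14 mm, on the table beside the board; origin at the centre of its underside; to be left alone
- slice_c: round wood slice, 70 mm dia x 14 mm, on the table beside the board; origin at the centre of its underside; to be left alone
- phone: black phone lying flat, 148 x 72 x 8 mm, on the table beside the board; origin at the centre of its underside; to be left alone
Things that resemble listed ones, but are neither listed nor needed, are in the scene too. What is shaped like the thick_branch but blue or yellow is not meant.

How it is judged:
On the way, in this order (a step that is already met when the one before it is completed fails the run):
1. the thicker piece has rolled over by more than about a quarter turn, lying on the board (angle between thick_branch_center's own z axis and vertical above 1.3 rad and z of thick_branch_center in the frame of line_mid below 0.031 m), for 0.1 s.
2. it lies on the line (y of thick_branch_center in the frame of line_mid between -0.007 and 0.007 m and x of thick_branch_center in the frame of line_mid between -0.06 and 0.06 m and z of thick_branch_center in the frame of line_mid between 0.021 and 0.029 m and angle between the x axis of thick_branch and the x axis of line_mid, either way round below 0.12 rad), for 0.2 s.
At the end, for the whole second after the job is handed in: The thicker piece lies at rest on the board, its axis within 7 mm of the line and within 0.12 rad of its direction, its centre within 60 mm of the line's middle along it; the thinner piece is within 12 mm and the other things within 15 mm of where they began (all of step 2 and linear speed of thick_branch below 0.01 m/s and angular speed of thick_branch below 0.3 rad/s and distance of thin_branch from where it was at the start of the episode below 0.012 m and distance of each of small_slice, sharpener, glue_stick, slice_a, slice_b, slice_c, phone from where it was at the start of the episode below 0.015 m); the robot touches nothing.
It fails at once if the thicker piece is lifted off the board (z of thick_branch_center in the frame of line_mid above 0.037 m).
It fails at once if the thinner piece is disturbed (distance of thin_branch from where it was at the start of the episode above 0.012 m).
It fails at once if a bystander is disturbed (distance of any of small_slice, sharpener, glue_stick, slice_a, slice_b, slice_c, phone from where it was at the start of the episode above 0.015 m).
It also fails if it takes over 48 s, if anything falls off the work surface, if the arm or the gripper's body presses on something with over 40 N, if the wrist force passes 120 N, or if a joint passes its speed limit or range.

## Working session

There is one attempt and no reset: what is moved stays moved. The work goes in short steps, Python scripts to look and compute and a tool call to move; the robot and the scene stay as the last step left them, time stands still between calls to the robot, and variables do not carry over. Pictures are saved under pics/ and viewed, at most 10 in all, crops included, and the job is handed in when it is done.

Besides the shell and the picture viewer there is one more tool, called after ">>>" as name([rows], argument=value, ...), one row to a line, values as JSON. apply_moves: Moves the arm, as the interface text tells. Shift numbers are shares of 0.15 m and turn numbers shares of 180 degrees, none past 1 either way. Its arguments: {"type":"object","properties":{"moves":{"type":"array"},"newtons":{"type":"number"}},"required":["moves"]}

```bash
mkdir -p pics
cat > h.py <<'E'
import cv2, numpy as np
from workcell import manip
def cap(n,f):
    c=manip.capture(n); cv2.imwrite('pics/'+f,c['frame'][:,:,::-1]); return c
def ray(c,u,v,z):
    P=np.array(c['pose']); d=P[:3,:3]@[(u-c['cx'])/c['fx'],(v-c['cy'])/c['fy'],1]; o=P[:3,3]
    return o+d*(z-o[2])/d[2]
def proj(c,p):
    P=np.array(c['pose']); q=P[:3,:3].T@(np.array(p)-P[:3,3]); return [c['fx']*q[0]/q[2]+c['cx'],c['fy']*q[1]/q[2]+c['cy']]
E
python3 - <<'E'
from h import *
for n in('top','side'):
    c=cap(n,n+'0.png'); print(n,c['fx'],np.round(c['pose'],3).tolist())
s=manip.state(); print(s['eef_pos'],s['tcp_rot'],s['force'],s['width'],s['time_s'])
E
```

```text
top 428.46728663726435 [[-0.018, -0.974, 0.224, 0.238], [-1.0, 0.017, -0.009, 0.052], [0.005, -0.224, -0.975, 1.089], [0.0, 0.0, 0.0, 1.0]]
side 368.047555646672 [[0.937, -0.144, 0.317, 0.2], [-0.348, -0.437, 0.83, -0.658], [0.019, -0.888, -0.459, 0.466], [0.0, 0.0, 0.0, 1.0]]
[0.13477436 0.55865539 0.40363741] [-2.54803161e-04  1.18121840e-01  9.92998613e-01 -9.59180821e-04] [0.49114916 0.22979158 0.99896572] 1.0016333400138808 0.1
```

View pics/top0.png

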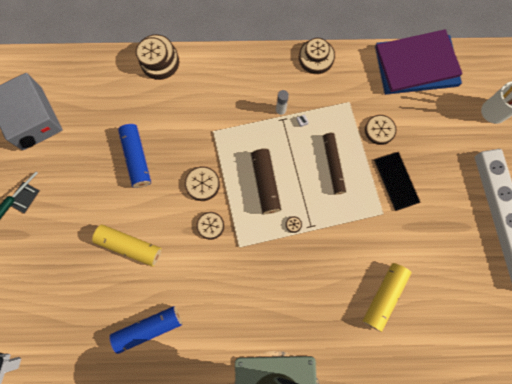

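View pics/side0.png

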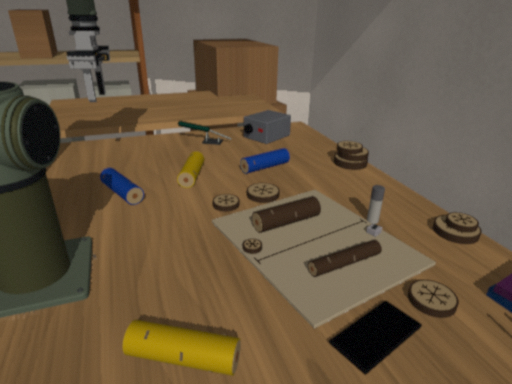

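Top view: thick branch is centred near px (266,181), thin at (335,163), and the line runs from (284,119) to (311,227). Next I measure these.

```bash
cat >> h.py <<'E'
def branches(c):
    f=c['frame'].astype(int); m=(f.max(2)<95)&(f[:,:,0]-f[:,:,2]>12)
    m=m.astype(np.uint8)*255; roi=np.zeros_like(m); roi[105:245,215:380]=255; m&=roi
    m=cv2.morphologyEx(m,cv2.MORPH_OPEN,np.ones((3,3)))
    cs,_=cv2.findContours(m,cv2.RETR_EXTERNAL,cv2.CHAIN_APPROX_NONE)
    return [cv2.minAreaRect(k) for k in cs if cv2.contourArea(k)>300]
def axis(c,r,z):
    b=cv2.boxPoints(r); b=b[np.argsort(b[:,1])]; 
    return ray(c,*b[:2].mean(0),z),ray(c,*b[2:].mean(0),z)
E
python3 - <<'E'
from h import *
c=cap('top','top1.png')
for r in branches(c):
    print(r)
    for z in(.033,.024):
        a,b=axis(c,r,z); print(z,a.round(4),b.round(4),((a+b)/2).round(4),np.linalg.norm(a-b))
A,B=ray(c,283.5,119.5,.008),ray(c,311,227,.008); print(A,B,np.linalg.norm(A-B))
cr=c['frame'][100:250,210:385,::-1]; cv2.imwrite('pics/crop1.png',cv2.resize(cr,None,fx=4,fy=4,interpolation=cv2.INTER_CUBIC))
E
```

```text
((264.73077392578125, 179.6538543701172), (61.580467224121094, 18.43491554260254), 78.69007110595703)
0.033 [0.611  0.0283 0.033 ] [0.4506 0.0013 0.033 ] [0.5308 0.0148 0.033 ] 0.16266574148240617
0.024 [0.6141 0.0281 0.024 ] [0.4524 0.0008 0.024 ] [0.5333 0.0145 0.024 ] 0.1640527165385055
((333.30767822265625, 162.53846740722656), (59.227073669433594, 10.982502937316895), 78.69007110595703)
0.033 [ 0.6521 -0.153   0.033 ] [ 0.4949 -0.1736  0.033 ] [ 0.5735 -0.1633  0.033 ] 0.15854490392499326
0.024 [ 0.6556 -0.1547  0.024 ] [ 0.4971 -0.1755  0.024 ] [ 0.5763 -0.1651  0.024 ] 0.15989674251750602
[ 0.70404236 -0.0410985   0.008     ] [ 0.40922178 -0.10135011  0.008     ] 0.30091432960179565
```

View pics/crop1.png

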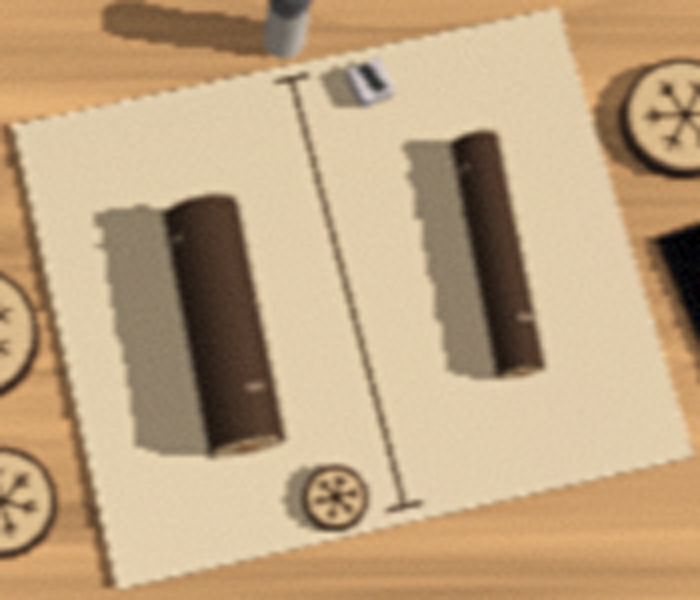

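The branch sits about 89 mm to the +y side of the line and about 8 mm off along it, with a 2° skew. I'll travel over with the fingers spread along its axis.

>>> apply_moves([
  [0.11,-0.15,0,0,0,-0.015,1],
  [0.22,-0.3,0,0,0,-0.03,1],
  [0.33,-0.45,0,0,0,-0.045,1],
  [0.44,-0.6,0,0,0,-0.06,1],
  [0.55,-0.75,0,0,0,-0.075,1],
  [0.66,-0.9,0,0,0,-0.092,1],
  [0.66,-0.9,0,0,0,-0.092,1],
  [0.66,-0.9,0,0,0,-0.092,1],
])

```text
time_s: 0.82
eef_pos: [0.2344, 0.4232, 0.4045]
tcp_rot: [-0.0, 0.261, 0.965, 0.0]
force: [-1.2, 0.4, 0.6]
width: 1.001
gripper_force: 0.0
```

>>> apply_moves([
  [0.11,-0.15,0,0,0,-0.015,1],
  [0.22,-0.3,0,0,0,-0.03,1],
  [0.33,-0.45,0,0,0,-0.045,1],
  [0.44,-0.6,0,0,0,-0.06,1],
  [0.55,-0.75,0,0,0,-0.075,1],
  [0.66,-0.9,0,0,0,-0.092,1],
  [0.66,-0.9,0,0,0,-0.092,1],
  [0.66,-0.9,0,0,0,-0.092,1],
])

```text
time_s: 1.48
eef_pos: [0.3332, 0.2891, 0.4046]
tcp_rot: [-0.0, 0.397, 0.918, 0.0]
force: [0.0, 0.6, -0.2]
width: 0.998
gripper_force: 0.0
```

>>> apply_moves([
  [0.11,-0.15,0,0,0,-0.015,0.8],
  [0.22,-0.3,0,0,0,-0.03,0.8],
  [0.33,-0.45,0,0,0,-0.045,0.8],
  [0.44,-0.6,0,0,0,-0.06,0.8],
  [0.55,-0.75,0,0,0,-0.075,0.8],
  [0.66,-0.9,0,0,0,-0.092,0.8],
  [0.66,-0.9,0,0,0,-0.092,0.8],
  [0.66,-0.9,0,0,0,-0.092,0.8],
])

```text
time_s: 2.15
eef_pos: [0.4322, 0.1547, 0.4045]
tcp_rot: [-0.001, 0.524, 0.852, 0.0]
force: [-0.2, 0.8, -0.0]
width: 0.796
gripper_force: 0.0
```

>>> apply_moves([
  [0.11,-0.15,-0.1,0,0,-0.015,0.8],
  [0.22,-0.3,-0.2,0,0,-0.03,0.8],
  [0.33,-0.45,-0.35,0,0,-0.045,0.8],
  [0.44,-0.6,-0.5,0,0,-0.06,0.8],
  [0.55,-0.75,-0.6,0,0,-0.075,0.8],
  [0.66,-0.9,-0.7,0,0,-0.092,0.8],
  [0.66,-0.9,-0.7,0,0,-0.092,0.8],
  [0.66,-0.9,-0.7,0,0,-0.092,0.8],
])

```text
time_s: 2.82
eef_pos: [0.5308, 0.0202, 0.2983]
tcp_rot: [-0.002, 0.641, 0.768, -0.0]
force: [0.1, 0.3, 1.4]
width: 0.804
gripper_force: 0.0
```

>>> apply_moves([
  [0,0.01,-0.08,0,0,0,0.8],
  [0,0.01,-0.16,0,0,0,0.8],
  [0,0.01,-0.22,0,0,0,0.8],
  [0,0.01,-0.25,0,0,0,0.8],
  [0,0.01,-0.26,0,0,0,0.8],
  [0,0.01,-0.27,0,0,0,0.8],
  [0,0.01,-0.275,0,0,0,0.8],
  [0,0.01,-0.275,0,0,0,0.8],
])

```text
time_s: 3.48
eef_pos: [0.531, 0.0204, 0.2587]
tcp_rot: [0.0, 0.641, 0.767, 0.0]
force: [0.0, -0.2, 0.1]
width: 0.804
gripper_force: 0.0
```

Run:
```python
from h import *
c=cap('side','s2.png'); s=manip.state(); print(s['eef_pos'],s['force'])
cv2.imwrite('pics/s2c.png',cv2.resize(c['frame'][130:310,190:450,::-1],None,fx=3,fy=3))
```

```text
[0.53108948 0.02038464 0.25881666] [-0.01373927 -0.4159755  -0.13258158]
```

View pics/s2c.png

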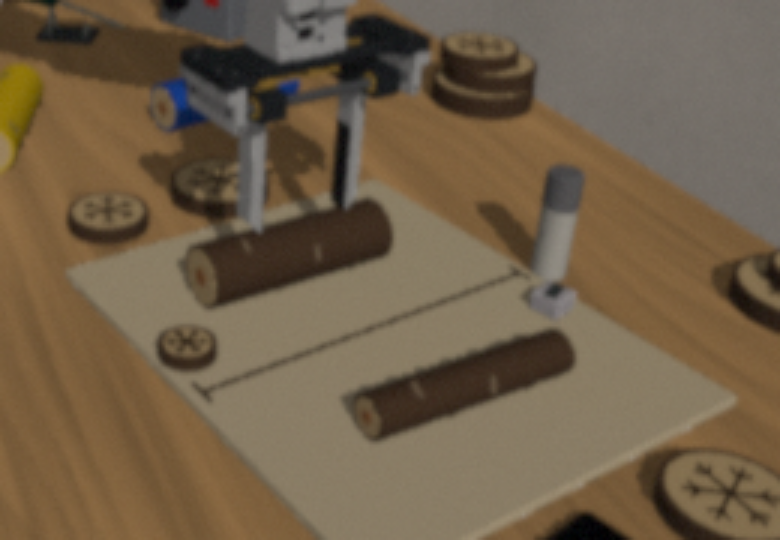

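Crop: both fingertips, at about (257,225) and (343,205), sit just above the thick branch's top and are spread evenly along it. Pressing down lightly now.

>>> apply_moves([
  [0,0,-0.004,0,0,0,0.8],
  [0,0,-0.007,0,0,0,0.8],
  [0,0,-0.01,0,0,0,0.8],
  [0,0,-0.013,0,0,0,0.8],
  [0,0,-0.013,0,0,0,0.8],
  [0,0,-0.013,0,0,0,0.8],
  [0,0,-0.013,0,0,0,0.8],
  [0,0,-0.013,0,0,0,0.8],
])

```text
time_s: 4.2
eef_pos: [0.5312, 0.0203, 0.2573]
tcp_rot: [0.0, 0.641, 0.767, 0.0]
force: [-1.2, -0.4, 4.7]
width: 0.799
gripper_force: 2.7
```

>>> apply_moves([
  [0.004,-0.02,-0.014,0,0,0,0.8],
  [0.008,-0.04,-0.014,0,0,0,0.8],
  [0.012,-0.065,-0.014,0,0,0,0.8],
  [0.016,-0.09,-0.014,0,0,0,0.8],
  [0.02,-0.115,-0.014,0,0,0,0.8],
  [0.025,-0.14,-0.014,0,0,0,0.8],
  [0.03,-0.164,-0.014,0,0,0,0.8],
  [0.03,-0.164,-0.014,0,0,0,0.8],
])

```text
time_s: 4.87
eef_pos: [0.5358, -0.0051, 0.2571]
tcp_rot: [0.001, 0.642, 0.767, -0.001]
force: [-6.9, -0.8, 16.9]
width: 0.8
gripper_force: 8.3
```

```bash
cat >> h.py <<'E'
# thick-branch report relative to line, from side-edge pixels via top view
LM=np.array([.5566,-.0712]); E=np.array([.980,.200]); N=np.array([-.200,.980])
def report(f):
    c=cap('top',f)
    for r in branches(c):
        a,b=axis(c,r,.033); m=((a+b)/2)[:2]-LM; d=(a-b)[:2]
        print(np.round(r[0],1),np.round(r[1],1),'along %.4f across %.4f ang %.3f len %.3f'%(m@E,m@N,np.arctan2(d@N,d@E),np.linalg.norm(d)))
    s=manip.state(); t=s['eef_pos'][:2]-LM; print('tip along %.4f across %.4f'%(t@E,t@N),s['eef_pos'],s['force'])
    return c
E
python3 -c "
from h import *
report('t3.png')"
```

```text
[332.1 162.8] [58.8  8.8] along -0.0019 across -0.0905 ang -0.082 len 0.158
tip along -0.0072 across 0.0691 [ 0.53572406 -0.0049841   0.2570338 ] [-6.74295596 -0.92806244 16.18480065]
```

The last call's z offset was added to the earlier one, so the press rose to 17 N. The shifts add up across calls, so I'll re-grip at the light level.

>>> apply_moves([
  [0,0,0.05,0,0,0,0.8],
  [-0.008,0.045,0.06,0,0,0,0.8],
  [-0.016,0.09,0.06,0,0,0,0.8],
  [-0.016,0.09,0.04,0,0,0,0.8],
  [-0.016,0.09,0.02,0,0,0,0.8],
  [-0.016,0.09,0.014,0,0,0,0.8],
  [-0.016,0.09,0.014,0,0,0,0.8],
  [-0.016,0.09,0.014,0,0,0,0.8],
])

```text
time_s: 5.58
eef_pos: [0.5331, 0.0095, 0.2571]
tcp_rot: [-0.0, 0.641, 0.767, -0.0]
force: [-1.9, 0.4, 8.7]
width: 0.802
gripper_force: 4.5
```

>>> apply_moves([
  [0.004,-0.02,0,0,0,0,0.8],
  [0.008,-0.045,0,0,0,0,0.8],
  [0.012,-0.07,0,0,0,0,0.8],
  [0.017,-0.095,0,0,0,0,0.8],
  [0.021,-0.12,0,0,0,0,0.8],
  [0.026,-0.145,0,0,0,0,0.8],
  [0.032,-0.18,0,0,0,0,0.8],
  [0.032,-0.18,0,0,0,0,0.8],
])

```text
time_s: 6.25
eef_pos: [0.5378, -0.0184, 0.2572]
tcp_rot: [-0.0, 0.641, 0.767, -0.001]
force: [-4.5, -0.5, 10.7]
width: 0.799
gripper_force: 5.2
```

Run:
```python
from h import *
c=cap('side','s4.png'); s=manip.state(); print(s['eef_pos'],s['force'])
cv2.imwrite('pics/s4c.png',cv2.resize(c['frame'][130:310,190:450,::-1],None,fx=3,fy=3))
```

```text
[ 0.5378197  -0.01823669  0.25721418] [-4.73897699 -1.41686901 11.01209632]
```

View pics/s4c.png

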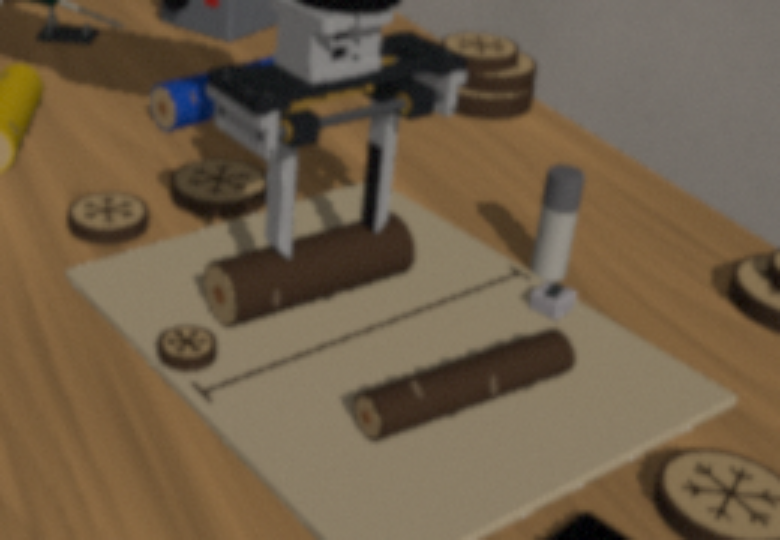

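It rolls well: the near end moved from crop (203,275) to (220,290), still parallel to the line. Two more strokes.

>>> apply_moves([
  [0,0,0.05,0,0,0,0.8],
  [-0.008,0.045,0.06,0,0,0,0.8],
  [-0.016,0.09,0.06,0,0,0,0.8],
  [-0.016,0.09,0.03,0,0,0,0.8],
  [-0.016,0.09,0.01,0,0,0,0.8],
  [-0.016,0.09,0.003,0,0,0,0.8],
  [-0.016,0.09,0.003,0,0,0,0.8],
  [-0.016,0.09,0.003,0,0,0,0.8],
])

```text
time_s: 6.97
eef_pos: [0.5353, -0.0041, 0.2571]
tcp_rot: [-0.0, 0.641, 0.767, -0.0]
force: [-1.6, -0.0, 6.0]
width: 0.8
gripper_force: 3.1
```

>>> apply_moves([
  [0.004,-0.02,0,0,0,0,0.8],
  [0.008,-0.045,0,0,0,0,0.8],
  [0.012,-0.07,0,0,0,0,0.8],
  [0.017,-0.095,0,0,0,0,0.8],
  [0.021,-0.12,0,0,0,0,0.8],
  [0.026,-0.145,0,0,0,0,0.8],
  [0.032,-0.18,0,0,0,0,0.8],
  [0.032,-0.18,0,0,0,0,0.8],
])

```text
time_s: 7.63
eef_pos: [0.5401, -0.032, 0.2573]
tcp_rot: [-0.0, 0.642, 0.767, -0.001]
force: [-3.4, -0.6, 8.4]
width: 0.802
gripper_force: 3.9
```

>>> apply_moves([
  [0,0,0.05,0,0,0,0.8],
  [-0.008,0.045,0.06,0,0,0,0.8],
  [-0.016,0.09,0.06,0,0,0,0.8],
  [-0.016,0.09,0.03,0,0,0,0.8],
  [-0.016,0.09,0.01,0,0,0,0.8],
  [-0.016,0.09,0,0,0,0,0.8],
  [-0.016,0.09,0,0,0,0,0.8],
  [-0.016,0.09,0,0,0,0,0.8],
])

```text
time_s: 8.3
eef_pos: [0.5377, -0.0176, 0.257]
tcp_rot: [-0.0, 0.641, 0.767, -0.0]
force: [-1.5, -0.0, 5.1]
width: 0.8
gripper_force: 2.6
```

>>> apply_moves([
  [0.004,-0.02,0,0,0,0,0.8],
  [0.008,-0.045,0,0,0,0,0.8],
  [0.012,-0.07,0,0,0,0,0.8],
  [0.017,-0.095,0,0,0,0,0.8],
  [0.021,-0.12,0,0,0,0,0.8],
  [0.026,-0.145,0,0,0,0,0.8],
  [0.032,-0.18,0,0,0,0,0.8],
  [0.032,-0.18,0,0,0,0,0.8],
])

```text
time_s: 8.97
eef_pos: [0.5425, -0.0455, 0.2573]
tcp_rot: [-0.0, 0.642, 0.767, -0.001]
force: [-3.6, -1.4, 6.9]
width: 0.798
gripper_force: 3.6
```

>>> apply_moves([
  [0,0,0.1,0,0,0,0.8],
  [0,0,0.3,0,0,0,0.8],
  [0,0.3,0.3,0,0,0,0.8],
  [0,0.6,0.3,0,0,0,0.8],
  [0,0.9,0.3,0,0,0,0.8],
  [0,0.9,0.3,0,0,0,0.8],
  [0,0.9,0.3,0,0,0,0.8],
  [0,0.9,0.3,0,0,0,0.8],
])

```text
time_s: 9.63
eef_pos: [0.5424, 0.0905, 0.3012]
tcp_rot: [-0.0, 0.641, 0.768, -0.001]
force: [-0.0, 0.1, 0.5]
width: 0.802
gripper_force: 0.0
```

Run:
```python
from h import *
c=report('t5.png'); cv2.imwrite('pics/t5c.png',cv2.resize(c['frame'][100:250,210:385,::-1],None,fx=4,fy=4,interpolation=cv2.INTER_CUBIC))
```

```text
[283.7 176.4] [61.  12.8] along -0.0101 across 0.0401 ang -0.040 len 0.161
[332.1 162.8] [58.8  8.7] along -0.0019 across -0.0904 ang -0.078 len 0.158
tip along 0.0184 across 0.1605 [0.54252354 0.0897046  0.30129086] [-0.16754521  0.39130927  0.62111763]
```

View pics/t5c.png

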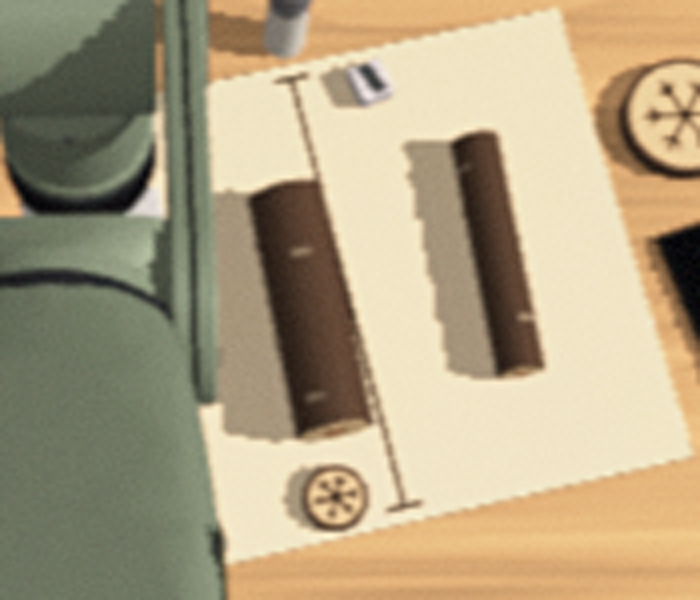

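The thick branch is just left of the line: edges (250,198)-(297,437) and (320,183)-(370,420). The mask missed part of its lit side, so I'll use edge pixels.

```bash
cat >> h.py <<'E'
def edges(c,l0,l1,r0,r1):
    g=lambda p:np.array(p)/4+[210-.375,100-.375]
    a=ray(c,*g((np.array(l0)+r0)/2),.033)[:2]; b=ray(c,*g((np.array(l1)+r1)/2),.033)[:2]
    A=ray(c,*g([293,78]),.008)[:2]; B=ray(c,*g([404,508]),.008)[:2]
    e=(A-B)/np.linalg.norm(A-B); n=np.array([-e[1],e[0]]); d=a-b; m=(a+b)/2-(A+B)/2
    print('mid',(A+B)/2,'e',e,'branch',(a+b)/2,'along %.4f across %.4f ang %.3f'%(m@e,m@n,np.arctan2(d@n,d@e)))
E
python3 - <<'E'
from h import *
c=manip.capture('top')
edges(c,(168,210),(210,455),(240,200),(284,438))
edges(c,(250,198),(297,437),(320,183),(370,420))
E
```

```text
mid [ 0.55768025 -0.06994213] e [0.97927989 0.20251149] branch [0.5269762  0.01160718] along -0.0136 across 0.0861 ang -0.058
mid [ 0.55768025 -0.06994213] e [0.97927989 0.20251149] branch [ 0.53680439 -0.04221219] along -0.0148 across 0.0314 ang -0.045
```

Consistent with the rolling so far (55 mm done, 31 mm left). Two full strokes, then a look.

>>> apply_moves([
  [0,-0.25,0,0,0,0,0.8],
  [-0.01,-0.5,0,0,0,0,0.8],
  [-0.016,-0.75,0,0,0,0,0.8],
  [-0.016,-0.81,-0.05,0,0,0,0.8],
  [-0.016,-0.81,-0.2,0,0,0,0.8],
  [-0.016,-0.81,-0.27,0,0,0,0.8],
  [-0.016,-0.81,-0.295,0,0,0,0.8],
  [-0.016,-0.81,-0.3,0,0,0,0.8],
])

```text
time_s: 10.4
eef_pos: [0.5395, -0.0317, 0.257]
tcp_rot: [-0.002, 0.642, 0.767, -0.001]
force: [-5.2, -0.4, 9.7]
width: 0.804
gripper_force: 4.8
```

>>> apply_moves([
  [0.004,-0.02,0,0,0,0,0.8],
  [0.008,-0.045,0,0,0,0,0.8],
  [0.012,-0.07,0,0,0,0,0.8],
  [0.017,-0.095,0,0,0,0,0.8],
  [0.021,-0.12,0,0,0,0,0.8],
  [0.026,-0.145,0,0,0,0,0.8],
  [0.032,-0.18,0,0,0,0,0.8],
  [0.032,-0.18,0,0,0,0,0.8],
])

```text
time_s: 11.07
eef_pos: [0.5445, -0.0587, 0.2573]
tcp_rot: [-0.001, 0.641, 0.767, -0.001]
force: [-3.7, 0.1, 5.0]
width: 0.801
gripper_force: 2.8
```

>>> apply_moves([
  [0,0,0.05,0,0,0,0.8],
  [-0.008,0.045,0.06,0,0,0,0.8],
  [-0.016,0.09,0.06,0,0,0,0.8],
  [-0.016,0.09,0.03,0,0,0,0.8],
  [-0.016,0.09,0.01,0,0,0,0.8],
  [-0.016,0.09,0,0,0,0,0.8],
  [-0.016,0.09,0,0,0,0,0.8],
  [-0.016,0.09,0,0,0,0,0.8],
])

```text
time_s: 11.73
eef_pos: [0.5426, -0.0446, 0.2571]
tcp_rot: [-0.0, 0.641, 0.767, -0.0]
force: [-1.3, 0.4, 4.9]
width: 0.796
gripper_force: 2.4
```

>>> apply_moves([
  [0.004,-0.02,0,0,0,0,0.8],
  [0.008,-0.045,0,0,0,0,0.8],
  [0.012,-0.07,0,0,0,0,0.8],
  [0.017,-0.095,0,0,0,0,0.8],
  [0.021,-0.12,0,0,0,0,0.8],
  [0.026,-0.145,0,0,0,0,0.8],
  [0.032,-0.18,0,0,0,0,0.8],
  [0.032,-0.18,0,0,0,0,0.8],
])

```text
time_s: 12.4
eef_pos: [0.5474, -0.0726, 0.2573]
tcp_rot: [-0.0, 0.642, 0.767, -0.001]
force: [-3.3, -1.0, 6.9]
width: 0.8
gripper_force: 3.3
```

>>> apply_moves([
  [0,0,0.1,0,0,0,0.8],
  [0,0,0.3,0,0,0,0.8],
  [0,0.3,0.3,0,0,0,0.8],
  [0,0.6,0.3,0,0,0,0.8],
  [0,0.9,0.3,0,0,0,0.8],
  [0,0.9,0.3,0,0,0,0.8],
  [0,0.9,0.3,0,0,0,0.8],
  [0,0.9,0.3,0,0,0,0.8],
])

```text
time_s: 13.07
eef_pos: [0.5472, 0.0635, 0.3013]
tcp_rot: [-0.0, 0.641, 0.768, -0.001]
force: [-0.6, -0.3, -0.1]
width: 0.802
gripper_force: 0.0
```

Run:
```python
from h import *
c=report('t6.png'); cv2.imwrite('pics/t6c.png',cv2.resize(c['frame'][100:250,210:385,::-1],None,fx=4,fy=4,interpolation=cv2.INTER_CUBIC))
```

```text
[294.3 174.6] [60.6 13. ] along -0.0115 across 0.0124 ang -0.040 len 0.160
[332.1 162.8] [58.8  8.7] along -0.0019 across -0.0905 ang -0.079 len 0.158
tip along 0.0177 across 0.1330 [0.54737289 0.06268216 0.30136952] [-0.11259212  0.15901269  0.08334869]
```

View pics/t6c.png

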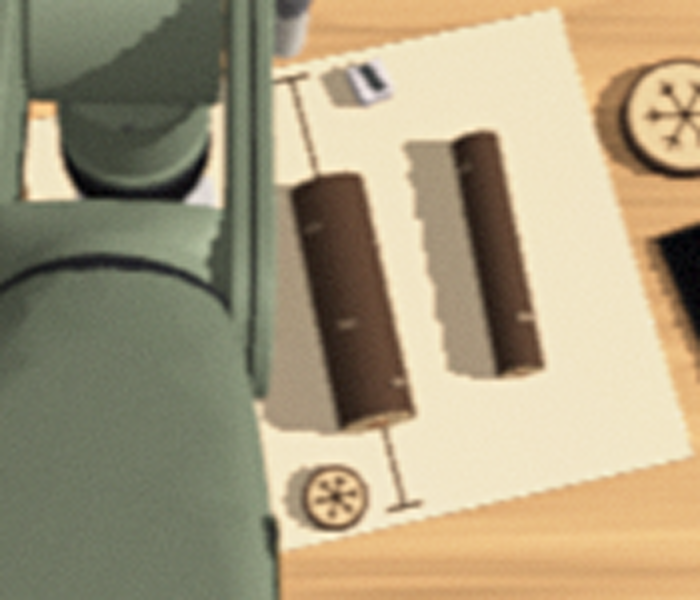

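Edges (293,190)-(341,430) and (362,175)-(414,412): the branch is about 4 mm short of the line, which shows beyond both ends at (300,90) and (395,470). One small final push of 8 mm at the tips.

>>> apply_moves([
  [0,-0.25,0,0,0,0,0.8],
  [-0.004,-0.5,0,0,0,0,0.8],
  [-0.008,-0.75,0,0,0,0,0.8],
  [-0.008,-0.857,0,0,0,0,0.8],
  [-0.008,-0.857,-0.15,0,0,0,0.8],
  [-0.008,-0.857,-0.27,0,0,0,0.8],
  [-0.008,-0.857,-0.295,0,0,0,0.8],
  [-0.008,-0.857,-0.3,0,0,0,0.8],
])

```text
time_s: 13.78
eef_pos: [0.5458, -0.0678, 0.2573]
tcp_rot: [-0.001, 0.643, 0.766, -0.001]
force: [-4.0, -1.7, 8.4]
width: 0.798
gripper_force: 4.3
```

>>> apply_moves([
  [0.002,-0.01,0,0,0,0,0.8],
  [0.004,-0.02,0,0,0,0,0.8],
  [0.006,-0.03,0,0,0,0,0.8],
  [0.008,-0.04,0,0,0,0,0.8],
  [0.009,-0.05,0,0,0,0,0.8],
  [0.009,-0.05,0,0,0,0,0.8],
  [0.009,-0.05,0.01,0,0,0,0.8],
  [0.009,-0.05,0.05,0,0,0,0.8],
])

```text
time_s: 14.45
eef_pos: [0.547, -0.0735, 0.2636]
tcp_rot: [-0.001, 0.642, 0.767, -0.0]
force: [-0.7, 0.0, 0.2]
width: 0.801
gripper_force: 0.0
```

>>> apply_moves([
  [0,0,0.1,0,0,0,0.8],
  [0,0,0.3,0,0,0,0.8],
  [0,0.3,0.3,0,0,0,0.8],
  [0,0.6,0.3,0,0,0,0.8],
  [0,0.9,0.3,0,0,0,0.8],
  [0,1,0.3,0,0,0,0.8],
  [0,1,0.3,0,0,0,0.8],
  [0,1,0.3,0,0,0,0.8],
])

```text
time_s: 15.12
eef_pos: [0.5476, 0.0783, 0.3096]
tcp_rot: [0.0, 0.64, 0.768, 0.0]
force: [0.2, 0.3, -0.2]
width: 0.804
gripper_force: 0.0
```

Run:
```python
from h import *
c=report('t7.png'); cv2.imwrite('pics/t7c.png',cv2.resize(c['frame'][100:250,210:385,::-1],None,fx=4,fy=4,interpolation=cv2.INTER_CUBIC))
edges(c,(293,190),(341,430),(362,175),(414,412))
```

```text
[295.2 174.1] [61.5 12.7] along -0.0107 across 0.0098 ang -0.038 len 0.163
[332.  162.8] [58.9  8.6] along -0.0019 across -0.0901 ang -0.084 len 0.158
tip along 0.0209 across 0.1472 [0.54765975 0.0772293  0.30952695] [-0.18070249 -0.03031805 -0.57636856]
mid [ 0.55768025 -0.06994213] e [0.97927989 0.20251149] branch [ 0.54149641 -0.07009667] along -0.0159 across 0.0031 ang -0.045
```

View pics/t7c.png

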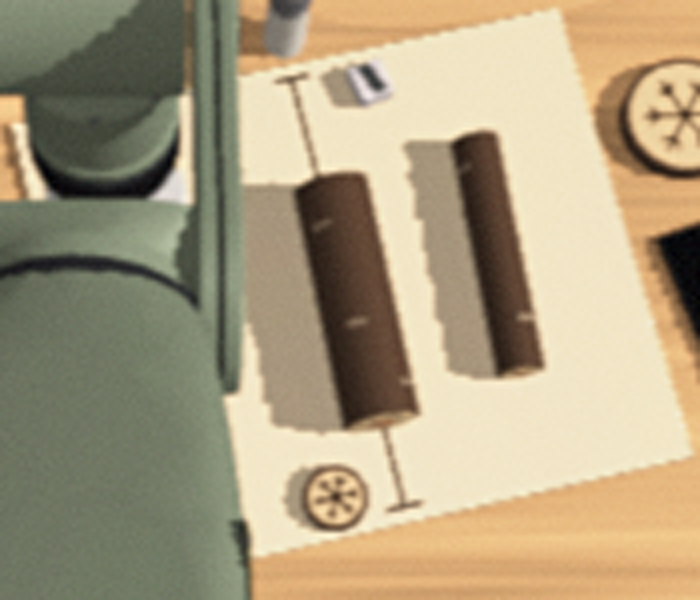

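The branch now lies over the line, with left edge (297,188)-(345,430), right edge (368,175)-(419,413), and line showing beyond both ends. I'll cross-check from the side view.

Run:
```python
from h import *
t=manip.capture('top'); edges(t,(297,188),(345,430),(368,175),(419,413))
c=cap('side','s8.png'); im=cv2.resize(c['frame'][170:290,230:390,::-1],None,fx=5,fy=5,interpolation=cv2.INTER_CUBIC)
e=np.array([.979,.2025]); n=np.array([-.2025,.979]); m=np.array([.5577,-.0699])
P=lambda p,z:np.round((np.array(proj(c,[*p,z]))-[230,170])*5+2).astype(int)
for s in(-.15,.15): cv2.circle(im,tuple(map(int,P(m+s*e,.008))),4,(0,0,255),1)
b=m-.0145*e-.08*(e-.045*n)
for k,col in((-.005,(0,0,255)),(0,(0,255,0)),(.005,(255,0,0))): cv2.circle(im,tuple(map(int,P(b+k*n,.033))),3,col,1)
cv2.imwrite('pics/s8c.png',im)
```

```text
mid [ 0.55768025 -0.06994213] e [0.97927989 0.20251149] branch [ 0.54162784 -0.07314897] along -0.0164 across 0.0001 ang -0.049
```

View pics/s8c.png

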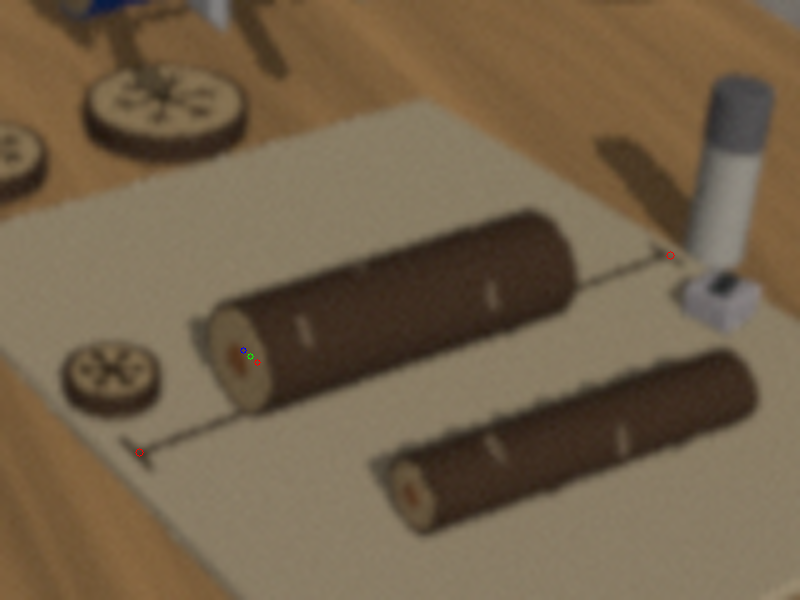

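Side view: the end-face centre is at about (240,357), against (250,357) predicted. That puts the axis within about 2 mm of the line, so it is inside tolerance. Handing in.

```bash
python3 -c "
from workcell import manip
print(manip.sign_off())"
```

```text
the job is handed in; nothing more can be done
None
```

The thicker branch was rolled onto the burnt line and left at rest about 2 mm off it, 0.05 rad askew and 15 mm from the middle along it; nothing else appeared to move, and the job is handed in (no verdict was returned).

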